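# Level, load, shut and weight the test kiln

### The job

Get the little test kiln ready for firing: first turn the red and the black knob on its front until the white hearth plate inside sits level, while it is still empty. Then stand every bud vase that is on the bench upright in a clay ring of its own on the hearth, and finally fold both lid halves down until they are fully shut, edge to edge, with the hearth still level. Last, lay the firebrick flat across the seam so that it rests on both lid halves, clear of the handles. Do not knock over the jars or the brush pot.

Things in the scene. Friction and masses are not known exactly. Their poses are not given: they have to be found in the camera images.
- kiln: Small top-loading test kiln, fixed. Origin: centre of the underside of its chamber, on the bench; x points away from its front (the front faces -x), y to its left, z up. Chamber: steel box 214 (x) by 200 (y) by 160 mm high outside, walls 12 mm, open top, rim 160 mm above the bench. A green console 98 mm deep, 160 wide and 90 mm high stands against its front and carries the two knobs.
- side_knob_grip (a point): Grip point of the red knob, on its vertical axis, at 119 mm above the bench (kiln frame -175, +36 mm). Round fluted knob, 40 mm diameter, 38 mm high, top at 137 mm; a white mark on its top turns with it.
- fore_knob_grip (a point): Grip point of the black knob, same size as the red one, 119 mm above the bench at kiln frame -175, -36 mm once hearth_side is level. It sits on the cradle that tips side to side with the hearth, so it leans with hearth_side until the red knob has been set.
- side_knob (a joint): Angle of the red knob (rad, -4 to 4), growing clockwise seen from above. Friction 0.12 N m; stays where left. Each rad clockwise adds 0.06 rad to hearth_side. The value at level is not zero: judge by the hearth.
- fore_knob (a joint): Angle of the black knob (rad, -4 to 4), growing clockwise seen from above. Friction 0.06 N m; stays where left. Each rad clockwise adds 0.06 rad to hearth_fore. The value at level is not zero: judge by the hearth.
- hearth_side (a joint): Side-to-side tilt of the hearth (rad) about the kiln's x axis; 0 = level, positive = its left (+y) edge is high. Moved by the red knob alone.
- hearth_fore (a joint): Fore-and-aft tilt of the hearth (rad) about the kiln's y axis; 0 = level, positive = its front (-x, console) edge is high. Moved by the black knob alone.
- hearth (a point): Centre of the top face of the white hearth plate (172 by 168 mm), 45 mm above the bench, where both tilt axes cross; z is the plate's normal, x and y along the kiln's when level.
- ring0 (a point): Floor centre of a terracotta ring fixed on the hearth plate (hearth frame -42, -42 mm): inner diameter 61 mm, outer 71 mm, 10 mm high. The vase's foot stands on the plate inside it.
- ring1 (a point): Floor centre of a terracotta ring fixed on the hearth plate (hearth frame -42, 42 mm): inner diameter 61 mm, outer 71 mm, 10 mm high. The vase's foot stands on the plate inside it.
- ring2 (a point): Floor centre of a terracotta ring fixed on the hearth plate (hearth frame 42, -42 mm): inner diameter 61 mm, outer 71 mm, 10 mm high. The vase's foot stands on the plate inside it.
- ring3 (a point): Floor centre of a terracotta ring fixed on the hearth plate (hearth frame 42, 42 mm): inner diameter 61 mm, outer 71 mm, 10 mm high. The vase's foot stands on the plate inside it.
- left_lid (a joint): Left (+y) lid half, hinged along the chamber's left rim (line along kiln x): 0 = shut (flat), grows as it opens, to 2.0 rad (standing up and leaning outward). Stiff hinge (friction 0.25 N m, lid 350 g): it stays at any angle; 2 to 5 N at the free edge moves it. Pushing its outer face inward and then down closes it.
- right_lid (a joint): Right (-y) lid half, the mirror image, hinged along the right rim.
- left_lid_hinge (a point): Middle of the left lid's hinge line, 161 mm above the bench, 100 mm left of the kiln centre. Lid: plate 190 mm along the hinge, free edge 99 mm from it, 14 mm thick, underside on the hinge line. On its outer (upper when shut) face, 75 mm from the hinge, a wooden U handle 60 mm long, parallel to the hinge and centred, rises to 29 mm off the face; bar 10 mm thick.
- right_lid_hinge (a point): Middle of the right lid's hinge line, 161 mm above the bench, 100 mm right of the kiln's centre; right lid as the left one.
- vase0: Grey-green bud vase, about 120 g, 100 mm tall; 2 to 4 vases are present. Origin: centre of its foot, z up along its axis. Foot 46 mm diameter, belly 51 mm at 34 mm height, narrowing to a straight neck 24 mm in diameter from 52 to 94 mm height, lip 28 mm. Grip the neck from above.
- vase1: Blue bud vase, about 120 g, 100 mm tall; 2 to 4 vases are present. Origin: centre of its foot, z up along its axis. Foot 46 mm diameter, belly 51 mm at 34 mm height, narrowing to a straight neck 24 mm in diameter from 52 to 94 mm height, lip 28 mm. Grip the neck from above.
- vase2: Rust-brown bud vase, about 120 g, 100 mm tall; 2 to 4 vases are present. Origin: centre of its foot, z up along its axis. Foot 46 mm diameter, belly 51 mm at 34 mm height, narrowing to a straight neck 24 mm in diameter from 52 to 94 mm height, lip 28 mm. Grip the neck from above.
- vase3: Cream bud vase, about 120 g, 100 mm tall; 2 to 4 vases are present. Origin: centre of its foot, z up along its axis. Foot 46 mm diameter, belly 51 mm at 34 mm height, narrowing to a straight neck 24 mm in diameter from 52 to 94 mm height, lip 28 mm. Grip the neck from above.
- glaze_jar: Amber jar with black cap, 64 mm diameter, 85 mm tall, origin under its centre. A bystander, not to be knocked over.
- slip_jar: Blue jar with white cap, 68 mm diameter, 95 mm tall, origin under its centre. A bystander, not to be knocked over.
- brush_pot: Terracotta pot full of brushes, 86 mm diameter, 180 mm tall, origin under its centre. A bystander, not to be knocked over.
- brick: Light buff firebrick, 110 (x) by 50 (y) by 38 mm (z), about 400 g, lying flat on the bench. Origin: centre of its underside; x along its length. To lie flat across the seam of the shut lids (lid tops 175 mm above the bench) it needs room clear of the two handles, which take up the middle 70 mm along the seam; in front of or behind them 60 mm of lid is free.

How it is judged:
By the outcome, as a careful person would: the job done as asked, in the order asked, and still so for the second after the job is handed in, with the robot touching nothing.
Of vase0, vase1, vase2, vase3 only 2 to 4 are there at a start; the rules pass over those that are not, and their reading is None.
At some moment in a run one of brick may be knocked a few centimetres aside while the robot is not near it.
It also fails if it takes over 210 s, if anything falls off the work surface, if the arm or the gripper's body presses on something with over 40 N, if the wrist force passes 120 N, or if a joint passes its speed limit or range.

### The arm

A 7-joint arm with a two-finger parallel gripper is mounted at the origin on the work surface. World frame = base frame: x ahead of the robot, y to its left, z up, the work surface at z = 0. Lengths are in mm, angles in rad, forces in N, time in s.
With the tool pointing down it reaches from about 400 to 900 mm from the base axis. Payload 5.6 kg.
Tool frame: the origin (TCP) lies on the centre line of the jaws, within the pads' length; the fingertips stand 25 mm ahead of it and the grasp point (between the pads) lies 6 mm ahead of it; z points along the fingers, y is the line along which they close (so a half turn about z gives the same grasp; the last joint's range is limited). The gripper opens to 92 mm and grips with 3 to 60 N. Pads are 20 mm wide; open, the fingers measure 128 mm over their backs; the gripper's body (75 mm by 189 mm) begins 69 mm behind the grasp point.
Start: joints at [1.067, 0.468, -0.012, 1.603, 0.006, 1.071, -0.056], TCP at [288.995, -582.229, 239.592] pointing down, gripper open.
Joint ranges: [-2.53, 2.53], [-0.31, 2.02], [-1.57, 1.55], [0.28, 2.44], [-1.29, 4.43], [0.15, 1.84], [-2.92, 2.92]. Speed limits (rad/s): [2.57, 2.57, 3.14, 3.14, 3.14, 3.14, 3.14].

### API

Orientations are given as a rotation vector (axis times angle).
In Python, from workcell import env gives the robot as it stands. Calls block until the motion is done:
- env.move_pose(position, orientation): joint-space move of the TCP to a pose.
- env.move_linear(position, ori=None, v=150, stop_force=None): straight line of the TCP; ori=None keeps the orientation; v is the mean speed in mm/s. With stop_force (N) it stops when the force on the tool has changed by that much, and returns True; else False.
- env.move_joints(angles): joint-space move.
- env.gripper_to(opening, force=None): finger opening in mm; force is the grip in N (None keeps the last); returns when the fingers have stopped.
- env.hold(seconds).
- env.inverse_kinematics(position, orientation): joint angles nearest the present ones, or None.
- env.sense(): the state.
- env.grab_frame(name): name is "scene" or "top" or "wrist"; returns a dict with "image" (400x640x3 uint8, red, green, blue), "fx", "fy", "cx", "cy" (pixels), "extrinsics" (4x4, takes a point from camera to world coordinates). Camera axes: x right, y down, z forward; pixel columns grow to the right and rows downward; lengths in mm; the calibration is good to about 2 mm. A picture is of the moment at which its call begins. There is no depth.
A pose or a line that the arm cannot do raises env.MotionError and nothing moves.
- env.hand_in(): hands the job in; it is judged then, once.
The state is a dict: "clock": time; "joint_pos": joint angles; "joint_velocities": joint speeds; "tau": joint torques, N m; "tool_pos": TCP position; "tool_rot": TCP orientation; "force": force on the tool from outside, world axes, zero at the start; "moment": the same for the moment, N m; "gripper_width": finger opening in mm; "grasp_force": force on a finger pad.
Only numpy, scipy, OpenCV 4.12 (cv2) and the standard library are available. Lean on these libraries where they do the work, as an engineer would, in place of code of your own. Each camera call takes 0.05 s, during which the arm holds its last target. There are 200 camera calls.

## Working session

There is one attempt and no reset: what is moved stays moved. The work goes in short steps, each a Python script; the robot and the scene stay as the last script left them, time stands still between calls to the robot, and variables do not carry over. Pictures are saved under pics/ and viewed, at most 14 in all, crops included, and the job is handed in when it is done.

```bash
ls; mkdir -p pics; python3 - <<'E'
from workcell import env
import cv2,numpy as np
for n in("scene","top"):
    f=env.grab_frame(n); cv2.imwrite(f"pics/{n}0.png",f["image"][:,:,::-1]); print(n,f["fx"],f["fy"],f["cx"],f["cy"],np.round(f["extrinsics"],3).tolist())
s=env.sense();print(s)
E
```

```text
pics
scene 408.5294281978105 408.5294281978105 319.47089702473187 206.69195695047947 [[0.894, 0.4, -0.2, 781.825], [0.448, -0.804, 0.391, -400.261], [-0.004, -0.439, -0.898, 1006.111], [0.0, 0.0, 0.0, 1.0]]
top 383.11696843062373 383.11696843062373 313.5900832588705 203.26118552779548 [[0.002, -0.971, 0.238, 380.834], [-1.0, -0.002, 0.003, -33.988], [-0.003, -0.238, -0.971, 986.46], [0.0, 0.0, 0.0, 1.0]]
{'clock': 0.1, 'joint_pos': array([ 1.06700109,  0.46828823, -0.01160442,  1.60351534,  0.00599454,
        1.07139033, -0.05629794]), 'joint_velocities': array([ 1.87601756e-04, -1.19177980e-03, -3.16229182e-04, -3.17342375e-03,
       -2.51363220e-05,  1.37641977e-04, -4.25468225e-04]), 'tau': array([ 1.13248068e-03, -5.21649492e+01, -1.28609923e-02, -2.44368821e+01,
       -5.68343187e-02,  1.40500430e-02,  3.91521985e-05]), 'tool_pos': array([ 288.76206134, -581.80515831,  238.74283741]), 'tool_rot': array([-3.05714350e+00, -7.16989522e-01,  7.25939891e-04]), 'force': array([0.86101678, 0.5996922 , 0.51681008]), 'moment': array([ 0.00389027,  0.01571747, -0.01694824]), 'grasp_force': 0.0, 'gripper_width': 92.22667541096762}
```

View pics/scene0.png

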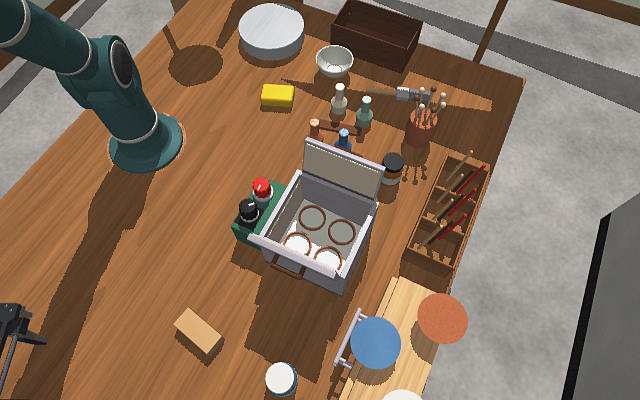

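View pics/top0.png

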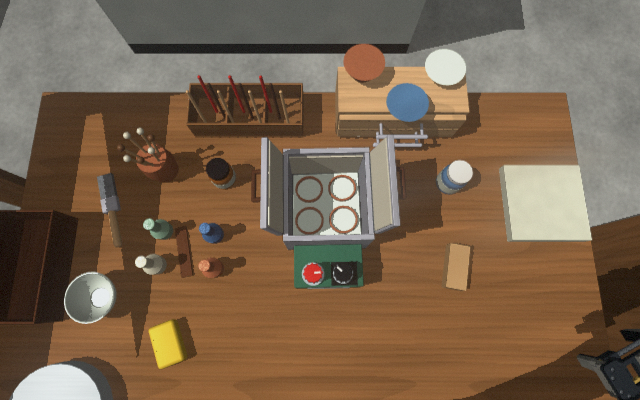

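The kiln sits near pixel (328,195) in the top view. All four vases are to its left, the brick is at about (458,266), and both lids are open. Next I'll look from the wrist camera.

```bash
cat > h.py <<'E'
from workcell import env
import cv2,numpy as np
from scipy.spatial.transform import Rotation as R
def down(yaw): return (R.from_euler('z',yaw)*R.from_euler('x',np.pi)).as_rotvec()
def K(f): return np.array([[f['fx'],0,f['cx']],[0,f['fy'],f['cy']],[0,0,1]])
def pix2w(f,uv,z):
    E=f['extrinsics'];d=E[:3,:3]@np.linalg.inv(K(f))@np.array([uv[0],uv[1],1.]);o=E[:3,3]
    return o+d*(z-o[2])/d[2]
def w2pix(f,p):
    E=f['extrinsics'];q=(np.atleast_2d(p)-E[:3,3])@E[:3,:3];q=q@K(f).T
    return q[:,:2]/q[:,2:]
def shot(n,name,crop=None,sc=1):
    f=env.grab_frame(n);im=f['image'][:,:,::-1]
    np.savez(f'pics/{name}.npz',**f)
    if crop: x0,y0,x1,y1=crop;im=im[y0:y1,x0:x1]
    if sc!=1: im=cv2.resize(im,None,fx=sc,fy=sc,interpolation=cv2.INTER_CUBIC)
    cv2.imwrite(f'pics/{name}.png',im);return f
def load(name): return {k:v for k,v in np.load(f'pics/{name}.npz').items()}
E
python3 - <<'E'
from h import *
f=env.grab_frame("wrist");s=env.sense();print(f['fx'],f['cx'],f['cy'])
Rt=R.from_rotvec(s['tool_rot']).as_matrix();E=f['extrinsics']
print(np.round(Rt.T@E[:3,:3],3),Rt.T@(E[:3,3]-s['tool_pos']))
t=np.load if 0 else None
f=env.grab_frame("top")
for n,uv,z in[("rimFL",(284,240),160),("rimFR",(372,240),160),("red",(313,273),137),("blk",(344,272),137),("brick",(458,264),38),("v_gg",(151,225),100),("v_blue",(206,229),100),("v_rust",(206,264),100),("v_cream",(142,260),100)]: print(n,pix2w(f,uv,z).round())
for z in(350,400,450,500,550):
  for yaw in(0,np.pi/2,-np.pi/2,np.pi):
    print(z,round(yaw,1),env.inverse_kinematics([560,-60,z],down(yaw)) is not None, env.inverse_kinematics([500,-60,z],down(yaw)) is not None)
E
```

```text
309.66692988585 325.7402930271067 201.0824369460745
[[-0.    -0.968 -0.251]
 [ 1.     0.    -0.001]
 [ 0.001 -0.251  0.968]] [  70.10637096    0.48085509 -145.78169595]
rimFL [501.  33. 160.]
rimFR [ 502. -158.  160.]
red [432. -30. 137.]
blk [435. -98. 137.]
brick [ 461. -385.   38.]
v_gg [545. 352. 100.]
v_blue [536. 221. 100.]
v_rust [454. 216. 100.]
v_cream [463. 364. 100.]
350 0 True True
350 1.6 True True
350 -1.6 True True
350 3.1 True True
400 0 True True
400 1.6 True True
400 -1.6 True True
400 3.1 True True
450 0 True True
450 1.6 True True
450 -1.6 True True
450 3.1 True True
500 0 True True
500 1.6 True True
500 -1.6 True False
500 3.1 True True
550 0 True True
550 1.6 True True
550 -1.6 True False
550 3.1 True True
```

```bash
python3 - <<'E'
from h import *
env.move_linear([289,-582,340])
env.move_pose([590,-64,350],down(0))
f=shot("wrist","w1",None,1.25)
print(env.sense()['clock'],env.sense()['joint_pos'].round(2),w2pix(f,[[607,-64,45],[500,36,160],[500,-164,160],[714,36,160],[714,-164,160]]))
E
```

```text
3.2167 [ 0.32  0.31 -0.34  1.6   0.11  1.26 -1.61] [[324.48920111 158.58627605]
 [239.60462118 261.21790032]
 [409.15721524 260.93031237]
 [224.34488908  65.70285051]
 [423.18422463  65.31988598]]
```

View pics/w1.png

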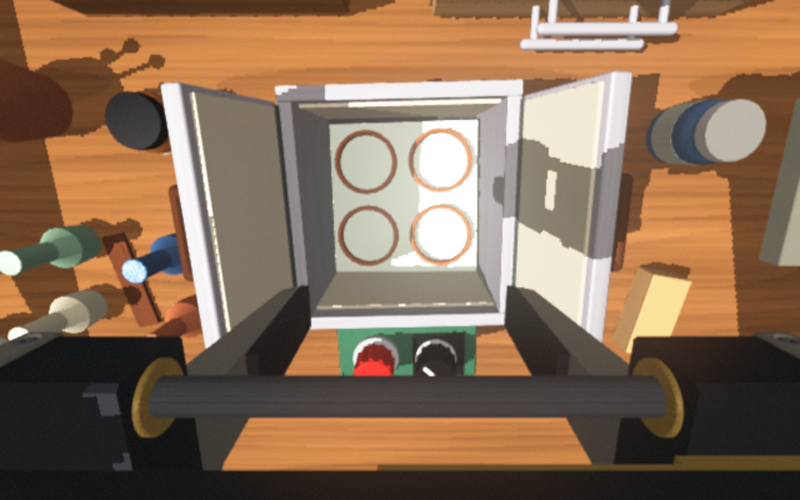

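```bash
python3 - <<'E'
import cv2
im=cv2.imread('pics/w1.png')
im=cv2.resize(im,(640,400),interpolation=cv2.INTER_AREA)
from h import *
f=load('w1');im=f['image'][:,:,::-1][60:210,250:400]
cv2.imwrite('pics/c1.png',cv2.resize(im,None,fx=4,fy=4,interpolation=cv2.INTER_CUBIC))
E
```

```text
(no output)
```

View pics/c1.png

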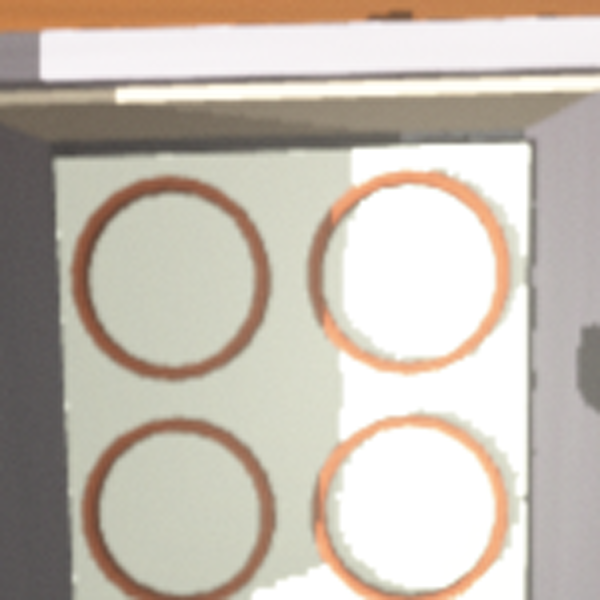

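```bash
cat > hearth.py <<'E'
from h import *
from scipy.optimize import least_squares
C0=np.array([607,-64,45.])
def hull_c(pts):
    h=cv2.convexHull(pts.astype(np.float32));m=cv2.moments(h);return np.array([m['m10']/m['m00'],m['m01']/m['m00']]),m['m00']
a=np.linspace(0,2*np.pi,60,endpoint=False)
circ=np.vstack([np.c_[35.5*np.cos(a),35.5*np.sin(a),0*a+z] for z in(0,10)])
RC=np.array([[-42,-42],[-42,42],[42,-42],[42,42]])
def rings(p):
    kx,ky,yaw,side,fore=p[:5]   # side: +y edge high => rot +x ; fore: -x edge high => rot +y
    M=R.from_euler('z',yaw).as_matrix()@R.from_euler('x',side).as_matrix()@R.from_euler('y',fore).as_matrix()
    return [np.array([kx,ky,45])+(circ+[c[0],c[1],0])@M.T for c in RC]
def cam(f,q): # mount correction in camera frame
    E=f['extrinsics'].copy();E[:3,3]=E[:3,3]+E[:3,:3]@(q[:3]);E[:3,:3]=E[:3,:3]@R.from_rotvec(q[3:]).as_matrix()
    return dict(f,extrinsics=E)
def detect(f,p):
    im=f['image'];hsv=cv2.cvtColor(im,cv2.COLOR_RGB2HSV)
    m=((hsv[...,1]>70)&((hsv[...,0]<16)|(hsv[...,0]>172))).astype(np.uint8)
    n,l,st,ct=cv2.connectedComponentsWithStats(m,connectivity=8);out=[]
    for r in rings(p):
        pc,pa=hull_c(w2pix(f,r));best=None
        for i in range(1,n):
            if st[i,4]<60: continue
            ys,xs=np.nonzero(l==i)
            # pixel squares: include corners to make area unbiased-ish
            P=np.vstack([np.c_[xs+dx,ys+dy] for dx,dy in((-.5,0),(.5,0),(0,-.5),(0,.5))])
            c,A=hull_c(P)
            if np.linalg.norm(c-pc)<25 and .8<A/pa<1.25 and st[i,4]<.6*A: best=(c,A)
        out.append(best)
    return out
def solve(fs,p0=(607,-64,0,0,0),mount=None):
    D=[detect(f,p0) for f in fs]
    print([[None if d is None else [*d[0].round(1),round(d[1])] for d in Dv] for Dv in D])
    free=mount is None
    def res(p):
        q=p[5:] if free else mount
        r=[]
        for f,Dv in zip(fs,D):
            g=cam(f,q)
            for d,X in zip(Dv,rings(p)):
                if d is None: continue
                c,A=hull_c(w2pix(g,X)); r+=[*(c-d[0])/.15,(np.sqrt(A)-np.sqrt(d[1]))/.5]
        if free: r+=[*(q[:3]/2),*(q[3:]/.01)]
        return np.array(r)
    s=least_squares(res,np.r_[p0,np.zeros(6)] if free else np.array(p0),x_scale=np.r_[1,1,.01,.01,.01,[1]*3,[.01]*3] if free else [1,1,.01,.01,.01])
    cov=np.linalg.inv(s.jac.T@s.jac)
    n=len(s.fun);print('rms',np.sqrt(np.mean(s.fun**2)),'sd',np.sqrt(np.diag(cov))[:5].round(4));print('p',s.x[:5].round(4).tolist(),'mount',s.x[5:].round(4).tolist())
    return s.x
def views(tag,yaws,z=350,c=(607,-64),off=20):
    fs=[]
    for i,y in enumerate(yaws):
        env.move_pose([c[0]-off*np.cos(y),c[1]-off*np.sin(y),z],down(y));env.hold(.2)
        fs.append(shot("wrist",f"{tag}{i}"))
    return fs
E
python3 - <<'E'
from hearth import *
for y in(np.pi/2,np.pi,-np.pi/2): print(env.inverse_kinematics([607-20*np.cos(y),-64-20*np.sin(y),350],down(y)))
solve([load('w1')])
fs=views('a',[np.pi/2,np.pi])
fs.append(load('w1'));print(env.sense()['clock'],env.sense()['joint_pos'])
solve(fs)
E
```

```text
[ 0.51806191  0.38465166 -0.58388066  1.53651116  0.2172519   1.28584257
 -0.09343326]
[ 0.84246158  0.7178113  -1.32023464  1.46927216  0.69392943  1.48478673
  1.0986579 ]
[-0.64072209  0.38842564  0.88892247  1.62007862 -0.31169461  1.28283493
 -2.84028951]
[[[np.float64(352.0), np.float64(187.5), 1888], [np.float64(294.1), np.float64(188.2), 1816], [np.float64(351.8), np.float64(127.5), 2031], [np.float64(292.1), np.float64(129.0), 1988]]]Traceback (most recent call last):
  File "<stdin>", line 3, in <module>
  File "hearth.py", line 46, in solve
    cov=np.linalg.inv(s.jac.T@s.jac)
    ainv = _umath_linalg.inv(a, signature=signature)
    raise LinAlgError("Singular matrix")
numpy.linalg.LinAlgError: Singular matrix
```

```bash
python3 - <<'E'
s=open('hearth.py').read()
old=s[s.index("    h=cv2.convexHull"):s.index("a=np.linspace")]
new='''    h=np.asarray(pts,float)[cv2.convexHull(pts.astype(np.float32),returnPoints=False)[:,0]]
    o=h.mean(0);h=h-o;k=np.roll(h,-1,0);w=h[:,0]*k[:,1]-h[:,1]*k[:,0]
    return o+((h+k)*w[:,None]).sum(0)/(3*w.sum()),abs(w.sum()/2)
'''
s=s.replace(old,new);open('hearth.py','w').write(s)
E
python3 - <<'E'
from hearth import *
solve([load('w1')])
fs=views('a',[np.pi/2,np.pi])
fs.append(load('w1'));print(env.sense()['clock'],env.sense()['joint_pos'])
solve(fs)
E
```

```text
[[[np.float64(352.0), np.float64(187.5), 1887], [np.float64(294.1), np.float64(188.2), 1816], [np.float64(351.8), np.float64(127.5), 2031], [np.float64(292.1), np.float64(129.0), 1988]]]
rms 0.6801657609769115 sd [4.8232 4.9634 0.0103 0.0201 0.0216]
p [606.6444, -61.1763, 0.0216, -0.0438, 0.1047] mount [0.0001, 0.0724, -0.2787, -0.0004, -0.0, -0.0]
6.35 [ 0.65559202  0.50105582 -0.88225319  1.48018552  0.39071575  1.3442623
  1.31659153]
[[[np.float64(297.7), np.float64(184.9), 1908], [np.float64(295.2), np.float64(124.4), 2097], [np.float64(355.2), np.float64(182.8), 1826], [np.float64(355.1), np.float64(123.5), 1996]], [[np.float64(297.0), np.float64(127.8), 2140], [np.float64(358.1), np.float64(126.2), 2075], [np.float64(299.8), np.float64(186.3), 1795], [np.float64(356.9), np.float64(184.1), 1740]], [[np.float64(352.0), np.float64(187.5), 1887], [np.float64(294.1), np.float64(188.2), 1816], [np.float64(351.8), np.float64(127.5), 2031], [np.float64(292.1), np.float64(129.0), 1988]]]
rms 0.835045754949543 sd [0.0764 0.0663 0.0099 0.0079 0.0082]
p [606.8997, -61.2866, 0.023, -0.0597, 0.0963] mount [-0.3528, 0.6179, 0.5333, 0.0016, 0.0009, -0.0002]
```

Hearth side is about -0.06 and fore about +0.096, so red needs roughly +1.0 rad and black roughly -1.6 rad. I'll turn both, then measure again.

```bash
cat > knob.py <<'E'
from h import *
P=np.array([606.9,-61.3]);YAW=0.023
def k2w(x,y,z): 
    c,s=np.cos(YAW),np.sin(YAW);return np.array([P[0]+c*x-s*y,P[1]+s*x+c*y,z])
def turn(kxy,psi0,da,force=35):
    """da: clockwise rad"""
    psi0+=YAW
    p=k2w(*kxy,125);up=p+[0,0,120]
    env.move_pose(up,down(psi0));env.gripper_to(58)
    hit=env.move_linear(p,v=120,stop_force=15)
    if hit: print('HIT',env.sense()['tool_pos']);return
    env.gripper_to(30,force);s=env.sense();print('w',s['gripper_width'],s['joint_pos'].round(2))
    q=s['joint_pos'].copy();q[6]+=da
    env.move_joints(q);env.hold(.2)
    s2=env.sense();dy=(R.from_rotvec(s2['tool_rot'])*R.from_rotvec(s['tool_rot']).inv()).as_rotvec();print('turned cw',-dy[2],'F',s2['force'].round(1),s2['moment'].round(2),s2['clock'])
    env.gripper_to(58);env.move_linear(up,v=150)
E
python3 - <<'E'
from knob import *
for d in(80,260,-100): print(d,env.inverse_kinematics(k2w(-175,36,125),down(np.radians(d))))
for d in(90,-90): print(d,env.inverse_kinematics(k2w(-175,-36,125),down(np.radians(d))))
E
```

```text
80 [ 0.46658677  0.34146632 -0.54412706  2.18065212  0.2776161   0.68480869
 -0.44334704]
260 [ 0.90335766  0.55787545 -1.10559599  2.15919656  0.68944927  0.83870897
  2.33022267]
-100 [ 0.90335766  0.55787545 -1.10559599  2.15919656  0.68944927  0.83870897
  2.33022267]
90 [ 0.63246185  0.36247761 -0.55177455  2.1531468   0.29358859  0.69750526
 -0.11748475]
-90 [ 1.06978127  0.59862582 -1.12855105  2.13152228  0.72803101  0.87165424
  2.64023391]
```

```bash
sed -i 's/q\[6\]+=da/q[6]-=da/' knob.py; python3 - <<'E'
from knob import *
# sign check in air
env.move_linear(env.sense()['tool_pos']*[1,1,1],v=100) if 0 else None
r0=R.from_rotvec(env.sense()['tool_rot']);q=env.sense()['joint_pos'].copy();q[6]-=.2;env.move_joints(q)
cw=-(R.from_rotvec(env.sense()['tool_rot'])*r0.inv()).as_rotvec()[2];print('cw',cw)
assert cw>.1
turn((-175,36),np.radians(80),1.0)
E
```

```text
cw 0.19631509032472938
w 39.373125334276736 [ 0.53  0.36 -0.62  2.18  0.32  0.7  -0.46]
turned cw 0.9988764723106914 F [-4.3  1.   6.1] [ 0.48  0.85 -0.02] 11.275
```

```bash
python3 - <<'E'
from knob import *
turn((-175,-36),np.radians(88),-1.6)
from hearth import *
fs=views('b',[0,np.pi/2])
fs+=views('b2',[np.pi/2],off=140,z=330)
fs+=views('b3',[0],off=130,z=330)
print(env.sense()['clock'],env.sense()['joint_pos'])
solve(fs,(606.9,-61.3,.02,0,0));
solve(fs,(606.9,-61.3,.02,0,0),mount=np.array([-0.3528, 0.6179, 0.5333, 0.0016, 0.0009, -0.0002]))
E
```

```text
w 39.6204406322319 [ 0.75  0.39 -0.69  2.15  0.38  0.72 -0.21]
turned cw -1.5999748870285688 F [ 5.8  1.8 -4.2] [ 0.2  -1.13  0.07] 17.25
25.2167 [-1.2000958   0.2718455   1.51389181  1.94641186 -0.29219707  1.19419271
 -1.14943029]
[[[np.float64(352.9), np.float64(185.0), 1837], [np.float64(295.1), np.float64(186.1), 1818], [np.float64(352.9), np.float64(125.4), 2084], [np.float64(292.1), np.float64(127.0), 2064]], [[np.float64(297.7), np.float64(184.5), 1834], [np.float64(294.9), np.float64(124.9), 2076], [np.float64(355.4), np.float64(183.3), 1841], [np.float64(355.5), np.float64(123.5), 2077]], [[np.float64(293.6), np.float64(98.0), 2457], [np.float64(290.7), np.float64(27.4), 2790], [np.float64(358.5), np.float64(96.6), 2453], [np.float64(358.8), np.float64(26.4), 2728]], [[np.float64(356.0), np.float64(105.6), 2394], [np.float64(291.5), np.float64(107.2), 2384], [np.float64(356.0), np.float64(34.8), 2848], [np.float64(288.2), np.float64(36.6), 2824]]]
rms 1.3529239289280837 sd [0.0698 0.0698 0.0014 0.0063 0.0061]
p [607.1244, -61.5149, 0.0198, -0.0326, -0.0025] mount [-3.3986, 
[... 198 characters left out ...]
, np.float64(127.0), 2064]], [[np.float64(297.7), np.float64(184.5), 1834], [np.float64(294.9), np.float64(124.9), 2076], [np.float64(355.4), np.float64(183.3), 1841], [np.float64(355.5), np.float64(123.5), 2077]], [[np.float64(293.6), np.float64(98.0), 2457], [np.float64(290.7), np.float64(27.4), 2790], [np.float64(358.5), np.float64(96.6), 2453], [np.float64(358.8), np.float64(26.4), 2728]], [[np.float64(356.0), np.float64(105.6), 2394], [np.float64(291.5), np.float64(107.2), 2384], [np.float64(356.0), np.float64(34.8), 2848], [np.float64(288.2), np.float64(36.6), 2824]]]
rms 1.7669329104837048 sd [0.0491 0.049  0.0009 0.0053 0.0054]
p [606.8458, -61.5703, 0.0221, -0.0396, 0.0056] mount []
```

```bash
python3 - <<'E'
import re
s=open('hearth.py').read()
s=s.replace("def solve(fs,p0=(607,-64,0,0,0),mount=None):","def solve(fs,p0=(607,-64,0,0,0),mount=None,wa=.5,show=False):").replace("np.sqrt(d[1]))/.5]","np.sqrt(d[1]))/wa]").replace("    print([[None if","    if show: print([[None if")
s=s.replace("    return s.x\ndef views","    if show: print((s.fun[:12*len(fs)]*np.tile([.15,.15,wa],4*len(fs))).round(2).reshape(-1,12))\n    return s.x\ndef views")
open('hearth.py','w').write(s)
E
python3 - <<'E'
from hearth import *
a=[load(n) for n in('w1','a0','a1')];b=[load(n) for n in('b0','b1','b20','b30')]
print('A noarea');solve(a,wa=50,show=True)
print('A area');solve(a,show=True)
print('B noarea');solve(b,(607,-61,.02,0,0),wa=50,show=True)
print('B area');solve(b,(607,-61,.02,0,0),show=True)
for k in range(4):
  print('B wo',k);solve(b[:k]+b[k+1:],(607,-61,.02,0,0),wa=50)
im=load('b0')['image'][60:210,250:400,::-1];cv2.imwrite('pics/b0c.png',cv2.resize(im,None,fx=4,fy=4,interpolation=cv2.INTER_CUBIC))
E
```

```text
A noarea
[[[np.float64(352.0), np.float64(187.5), 1887], [np.float64(294.1), np.float64(188.2), 1816], [np.float64(351.8), np.float64(127.5), 2031], [np.float64(292.1), np.float64(129.0), 1988]], [[np.float64(297.7), np.float64(184.9), 1908], [np.float64(295.2), np.float64(124.4), 2097], [np.float64(355.2), np.float64(182.8), 1826], [np.float64(355.1), np.float64(123.5), 1996]], [[np.float64(297.0), np.float64(127.8), 2140], [np.float64(358.1), np.float64(126.2), 2075], [np.float64(299.8), np.float64(186.3), 1795], [np.float64(356.9), np.float64(184.1), 1740]]]
rms 0.34311646731257117 sd [0.0763 0.0662 0.0099 0.0082 0.0085]
p [606.9018, -61.2917, 0.023, -0.0597, 0.0981] mount [-0.347, 0.0894, 1.1711, 0.0007, 0.0009, -0.0002]
[[ 0.09  0.12  0.57  0.   -0.06  0.9   0.02 -0.03  0.89 -0.02 -0.02  0.82]
 [-0.1  -0.03  0.45 -0.07  0.03  0.7   0.07 -0.1   0.61  0.02  0.    0.96]
 [ 0.05  0.04  0.54 -0.1   0.04  0.79  0.11 -0.07  0.68 -0.08  0.06  0.84]]
A area
[[[np.float64(352.0), np.float64(187.5), 1887], [np.float64(294.1), np.float64(188.2), 1816], [np.float64(351.8), np.float64(127.5),
[... 3247 characters left out ...]
]]
B wo 0
rms 0.9500777386753911 sd [0.0872 0.0886 0.0017 0.0073 0.0069]
p [607.1761, -61.5862, 0.019, -0.0403, -0.005] mount [-2.8542, -0.5273, -0.9335, -0.0013, 0.0065, 0.0034]
B wo 1
rms 0.8863583003022425 sd [0.0931 0.0916 0.0017 0.0071 0.0066]
p [607.2673, -61.6802, 0.0201, -0.0336, 0.0004] mount [-2.8387, 1.7566, 0.9546, 0.0053, 0.0068, 0.0032]
B wo 2
rms 0.37782104041832115 sd [0.1    0.1017 0.0018 0.0082 0.0088]
p [606.8962, -61.2784, 0.0222, -0.0101, 0.0025] mount [-0.2292, 0.0528, 0.8568, 0.0008, 0.0005, 0.0002]
B wo 3
rms 0.9322403639029985 sd [0.1038 0.1027 0.0018 0.0086 0.0077]
p [607.054, -61.4388, 0.022, -0.0369, 0.0122] mount [-0.7433, 1.7783, -0.3004, 0.0043, 0.0018, 0.0013]
```

View pics/b0c.png

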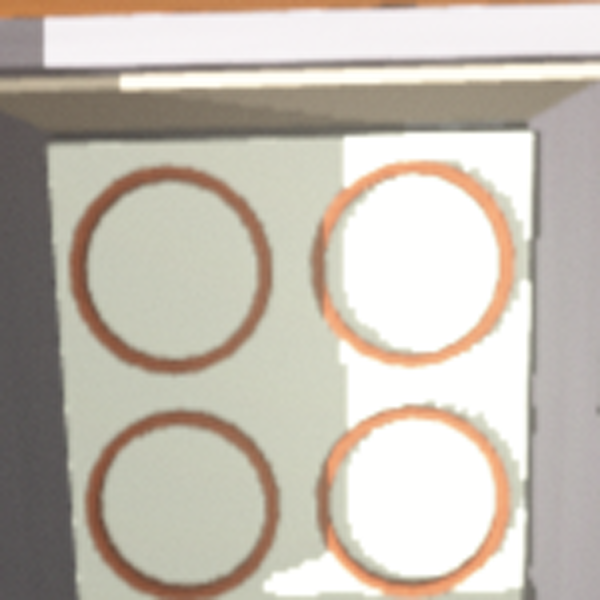

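```bash
cat > joint.py <<'E'
from hearth import *
def joint(sets,p0=(607,-61.3,.022,0,0)):
    """sets: list of (frames, dside, dfore) ; state = p + delta"""
    L=[(f,d,detect(f,np.add(p0,[0,0,0,ds,df])),) for fs,ds,df in sets for f in fs for d in [np.array([0,0,0,ds,df])]]
    def res(p):
        r=[]
        for f,d,D in L:
            g=cam(f,p[5:])
            for dd,X in zip(D,rings(p[:5]+d)):
                r+=[0,0] if dd is None else [*(hull_c(w2pix(g,X))[0]-dd[0])/.1]
        return np.r_[r,p[5:8]/2,p[8:]/.01]
    s=least_squares(res,np.r_[p0,np.zeros(6)],x_scale=np.r_[1,1,.01,.01,.01,[1]*3,[.01]*3],loss='soft_l1')
    cov=np.linalg.inv(s.jac.T@s.jac)
    print('p',s.x[:5].round(4),'sd',np.sqrt(np.diag(cov))[:5].round(4),'mount',s.x[5:].round(4),'rms per view',(np.sqrt((s.fun[:8*len(L)].reshape(-1,8)**2).mean(1))*.1).round(3))
    return s.x
E
python3 - <<'E'
from joint import *
c=views('c',[-np.pi/2]);c+=views('c1',[np.pi],c=(607,-64));c+=views('c2',[np.pi],off=90)
print(env.sense()['clock'])
A=[load(n) for n in('w1','a0','a1')];B=[load(n) for n in('b0','b1','b30')]+c
joint([(B,0,0)])
joint([(A,-.06,.096),(B,0,0)])
E
```

```text
30.7083
p [ 6.068614e+02 -6.131420e+01  2.270000e-02 -2.400000e-03  9.300000e-03] sd [0.0359 0.0405 0.0011 0.005  0.005 ] mount [ 6.435e-01 -2.712e-01  7.771e-01 -1.000e-04 -1.400e-03 -4.000e-04] rms per view [0.065 0.112 0.074 0.094 0.096 0.049]
p [ 6.068694e+02 -6.129760e+01  2.290000e-02 -1.200000e-03  6.900000e-03] sd [0.0309 0.0317 0.001  0.0043 0.0042] mount [ 4.109e-01  3.784e-01  9.460e-01  1.300e-03 -8.000e-04 -4.000e-04] rms per view [0.078 0.055 0.096 0.059 0.111 0.093 0.089 0.103 0.055]
```

```bash
sed -i 's/^P=.*/P=np.array([606.87,-61.30]);YAW=0.0229/' knob.py; python3 - <<'E'
from knob import *
turn((-175,-36),np.radians(90),-.09)
env.move_pose([410,285,350],down(0));env.hold(.2)
f=shot("wrist","v0",None,1.25)
print(env.sense()['clock'],env.sense()['joint_pos'].round(2))
print(w2pix(f,[[545,352,100],[536,221,100],[454,216,100],[463,364,100]])*1.25)
E
```

```text
w 39.1079417155095 [ 0.98  0.51 -0.99  2.14  0.61  0.81 -0.37]
turned cw -0.08883180305135636 F [1.2 0.6 0.8] [-0.06 -0.15  0.  ] 34.125
37.8833 [ 0.31  0.31 -1.17  1.77  0.3   1.26 -2.51]
[[335.44956591  80.72887609]
 [473.25748929  90.78080737]
 [474.79677184 178.0945126 ]
 [327.34732192 169.08854033]]
```

View pics/v0.png

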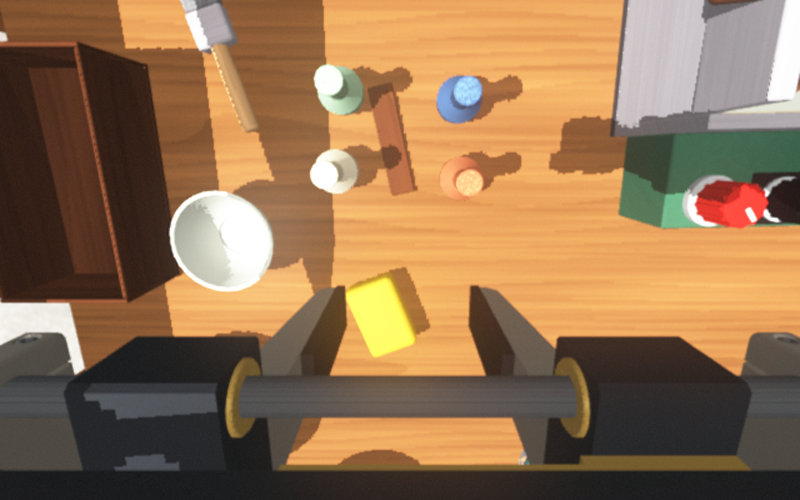

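Lip centres in the view are grey-green (331,79), blue (467,92), rust (468,182) and cream (324,173), all upright. Now I'll locate them and check the IK.

```bash
cat > vase.py <<'E'
from knob import *
from hearth import cam
MOUNT=np.array([.41,.38,.95,.0013,-.0008,-.0004])
PX={'gg':(331,79),'blue':(467,92),'rust':(468,182),'cream':(324,173)}
f=cam(load('v0'),MOUNT)
V={k:pix2w(f,np.array(p)/1.25,100) for k,p in PX.items()}
RING={0:(-42,-42),1:(-42,42),2:(42,-42),3:(42,42)}
PSI=np.pi/2+YAW
E
python3 - <<'E'
from vase import *
for k,v in V.items(): print(k,v.round(1))
w=cam(load('b0'),MOUNT)
for n,uv,s in(('L',(152,74),1),('R',(488,64),-1)):
    E=w['extrinsics'];d=E[:3,:3]@np.linalg.inv(K(w))@np.array([*uv,1.]);o=E[:3,3]
    # find angle: point on ray with dist 99 from hinge line in kiln y-z
    ts=np.linspace(150,600,4501);P_=o+ts[:,None]*d;dy=P_[:,:2]-P;ky=s*(-np.sin(YAW)*dy[:,0]+np.cos(YAW)*dy[:,1])
    r=np.hypot(ky-100,P_[:,2]-161);i=np.flatnonzero(np.diff(np.sign(r-99)));
    print(n,[(ky[j].round(),P_[j].round(),np.arctan2(P_[j,2]-161,100-ky[j]).round(2)) for j in i])
for ps in(PSI,PSI-np.pi):
  for p in [[*V[k][:2],82] for k in V]+[k2w(*RING[r],z) for r in RING for z in(128,370)]: 
    q=env.inverse_kinematics(p,down(ps)); print(None if q is None else q.round(2),end=' ')
  print()
E
```

```text
gg [546.3 356.  100. ]
blue [534.7 227.  100. ]
rust [450.1 222.8 100. ]
cream [459.1 367.3 100. ]
L [(np.float64(118.0), array([689.,  59., 258.]), np.float64(1.75)), (np.float64(190.0), array([708., 131., 120.]), np.float64(-2.72))]
R [(np.float64(121.0), array([ 696., -180.,  258.]), np.float64(1.78)), (np.float64(189.0), array([ 719., -248.,  118.]), np.float64(-2.69))]
[ 0.08  1.02 -1.14  1.65  1.    1.16 -1.31] [ 0.32  0.93 -1.13  1.83  0.97  1.06 -1.19] [ 0.32  0.82 -1.13  2.02  0.94  0.96 -1.29] [ 0.04  0.94 -1.13  1.82  0.98  1.08 -1.45] [ 0.94  0.87 -1.19  1.83  0.9   1.12 -0.56] [ 1.05  0.66 -1.43  1.57  0.65  1.49 -0.39] [ 0.8   0.86 -1.2   1.85  0.9   1.11 -0.72] [ 0.93  0.64 -1.45  1.6   0.64  1.48 -0.54] [ 0.81  0.96 -1.15  1.61  0.93  1.21 -0.53] [ 0.85  0.77 -1.35  1.37  0.75  1.57 -0.4 ] [ 0.7   0.95 -1.16  1.64  0.93  1.2  -0.66] [ 0.74  0.76 -1.36  1.39  0.74  1.56 -0.53] 
[-1.41  1.15  1.33  1.75 -1.18  1.28 -2.88] [-1.23  0.87  1.11  1.93 -0.96  0.99 -2.77] [-1.36  0.75  1.11  2.12 -0.92  0.88 -2.8 ] [ 0.11  1.11 -1.34  1.81  1.16  1.26  1.59] [-0.04  0.48  0.21  1.89 -0.14  0.78 -2.87] [-0.23  0.24  0.43  1.65 -0.1   1.28 -2.9 ] [-0.36  0.49  0.44  1.93 -0.28  0.79 -2.89] [-0.9   0.33  1.13  1.7  -0.31  1.3  -2.83] [-0.05  0.6   0.21  1.68 -0.16  0.88 -2.89] [-0.2   0.4   0.43  1.44 -0.17  1.33 -2.88] [-0.33  0.61  0.43  1.71 -0.32  0.88 -2.88] [-0.63  0.46  0.89  1.49 -0.36  1.36 -2.84]
```

```bash
cat >> vase.py <<'E'
def pick_place(k,r,dxy=(0,0)):
    v=V[k];o=down(PSI)
    env.move_pose([v[0],v[1],190],o);env.gripper_to(54)
    if env.move_linear([v[0],v[1],82],v=120,stop_force=12): print('HIT pick');return False
    env.gripper_to(10,15);s=env.sense();print(k,'w',s['gripper_width'],'gf',s['grasp_force'])
    if s['gripper_width']<20: return False
    env.move_linear([v[0],v[1],375],v=250)
    p=k2w(*RING[r],375);p[:2]+=dxy
    env.move_linear(p,v=300)
    q=p.copy();q[2]=140;env.move_linear(q,v=200);env.hold(.1)
    q[2]=123;hit=env.move_linear(q,v=40,stop_force=5);s=env.sense();print('placed',hit,s['tool_pos'].round(1),s['gripper_width'])
    env.gripper_to(46);p[2]=300;env.move_linear(p,v=200);print(env.sense()['clock']);return True
E
python3 - <<'E'
from vase import *
print(w2pix(f,[k2w(-175,36,137)])*1.25)
env.move_linear([410,285,300])
if pick_place('rust',1):
    s=shot("wrist","p1",None,1.25)
E
```

```text
[[745.52261286 205.71511159]]
rust w 23.885141318565463 gf 14.995265454053879
placed True [564.1 -19.8 125.8] 23.503682249643074
47.2167
```

View pics/p1.png

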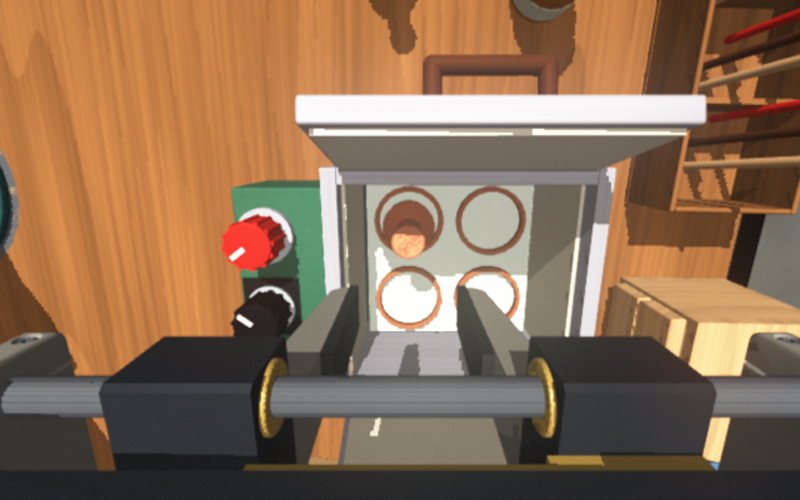

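```bash
python3 - <<'E'
from vase import *
g=cam(load('p1'),MOUNT)
print(w2pix(g,[k2w(-42,42,145),k2w(-42,42,45)])*1.25, k2w(-42,42,145), pix2w(g,np.array([407,242])/1.25,145))
E
python3 - <<'E'
from vase import *
env.move_linear(k2w(-42,42,375),v=250)
if pick_place('blue',3):
    env.move_linear(k2w(42,42,375),v=250)
    pick_place('cream',0)
E
```

```text
[[408.26275193 241.33427876]
 [408.35037552 219.78835282]] [563.91929619 -20.27272807 145.        ] [562.93139762 -20.83730331 145.        ]
blue w 23.694048597124958 gf 14.99546930193901
placed True [648.5 -17.8 126. ] 23.79480853808721
56.575
cream w 23.984929390231684 gf 14.993630647659302
placed True [ 566.1 -104.4  126.4] 23.783647209087814
67.1083
```

```bash
python3 - <<'E'
from vase import *
env.move_linear(k2w(-42,-42,375),v=250)
if pick_place('gg',2):
    env.move_pose([585,-64,360],down(YAW));env.hold(.2)
    s=shot("wrist","p4",None,1.25)
    g=cam(s,MOUNT);print(w2pix(g,[k2w(*RING[r],145) for r in RING])*1.25)
    print(w2pix(s,[[461,-385,38]])*1.25)
    for n in("scene",): shot(n,"scene4")
print(env.sense()['clock'])
E
```

```text
gg w 23.620993171447918 gf 14.999948590993881
placed True [ 650.5 -102.4  126.8] 23.67290529149558
77.6917
[[448.16960077 248.20424618]
 [360.44320055 248.13562163]
 [450.67205666 157.95471937]
 [357.66377231 157.91722479]]
[[651.72572205 311.15416554]]
79.275
```

View pics/p4.png

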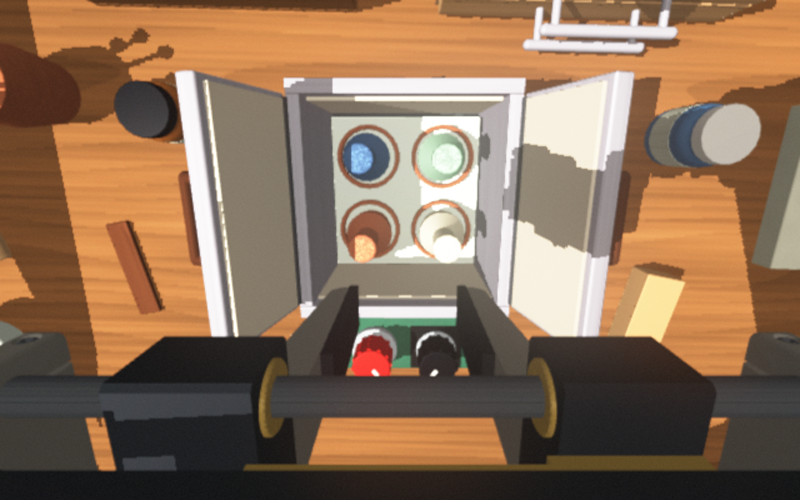

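All four vases stand in their rings (lips at 359,157 / 447,157 / 364,247 / 446,247). Now for the lids.

```bash
cat > lid.py <<'E'
from vase import *
def shut(s,kx=-60,r=88):
    o=down(PSI)
    tip=lambda y,z:k2w(kx,s*y,z+25)
    env.gripper_to(0,20)
    env.move_pose(tip(165,335),o)
    env.move_linear(tip(165,238),v=200)
    env.move_linear(tip(97+10,238),v=100)
    print('F',env.sense()['force'].round(1))
    for th in np.radians([78,68,58,48,38,28,18,9]):
        y=100-r*np.cos(th)+14*np.sin(th);z=161+r*np.sin(th)+14*np.cos(th)
        env.move_linear(tip(y+10,z),v=120)
    f0=env.sense()['force']
    hit=env.move_linear(tip(100-r+10,169),v=40,stop_force=15)
    q=env.sense();print('lid',s,hit,q['tool_pos'].round(1),'tip z',q['tool_pos'][2]-25,f0.round(1),q['force'].round(1))
    env.move_linear(tip(100-r+10,300),v=250);print(q['clock'])
E
python3 - <<'E'
from lid import *
shut(1)
E
```

```text
F [0.6 0.1 0.6]
lid 1 True [547.  -39.7 200.4] tip z 175.40975817355846 [-0.1  0.2 -0.4] [-2.1 -0.5  8.1]
85.1
```

```bash
python3 - <<'E'
from lid import *
shut(-1)
env.move_pose([600,-150,400],down(0));env.hold(.2)
f=shot("wrist","l2",None,1.25)
print(w2pix(f,[[461,-385,38]])*1.25,env.sense()['clock'])
f=shot("top","top2",(240,100,520,310),2.8)
E
```

```text
F [-0.1  0.2 -0.2]
lid -1 True [548.1 -85.3 200.4] tip z 175.41258031848002 [ 0.3 -0.3  0. ] [-1.5  0.5  8.8]
90.7417
[[574.36812564 304.65250272]] 92.8333
```

View pics/l2.png

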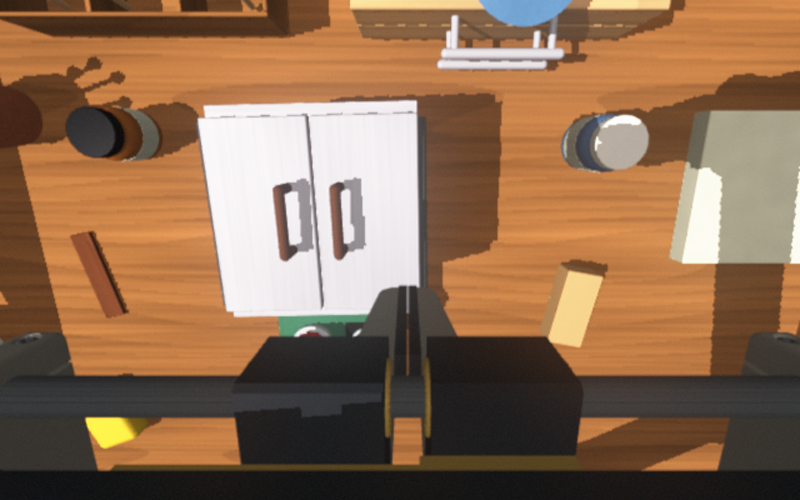

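View pics/top2.png

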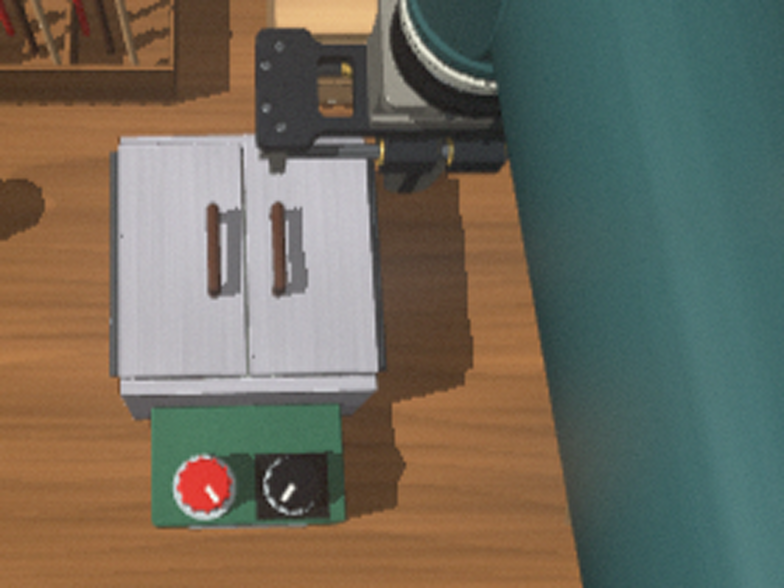

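Both lids are shut with a thin seam down the middle. Next, a closer view of the brick.

```bash
python3 - <<'E'
from vase import *
env.move_pose([400,-385,270],down(0));env.hold(.2)
f=shot("wrist","br",(200,60,440,240),3.33)
g=cam(f,MOUNT);print(env.sense()['clock'],w2pix(g,[[461,-385,38]]))
hsv=cv2.cvtColor(f['image'],cv2.COLOR_RGB2HSV)
E
```

```text
94.4 [[326.04176422 130.01900418]]
```

View pics/br.png

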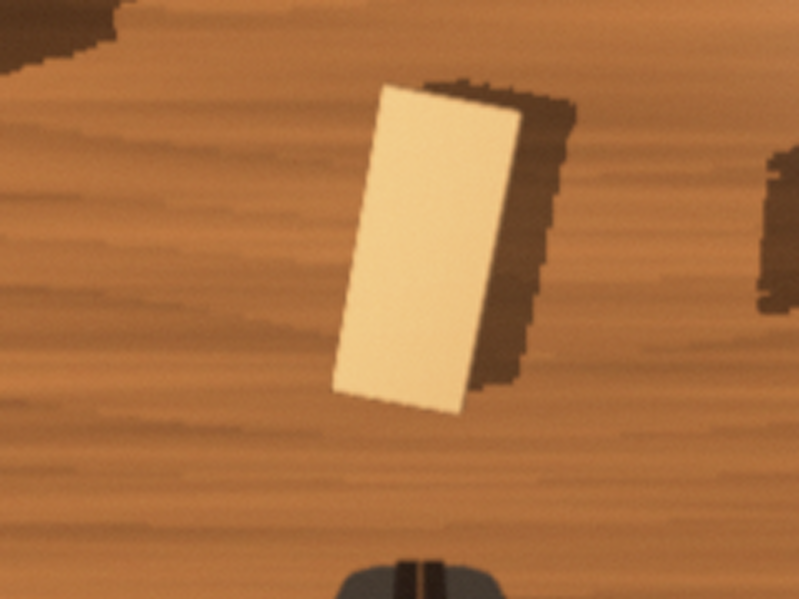

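```bash
python3 - <<'E'
from vase import *
g=cam(load('br'),MOUNT)
c=np.array([pix2w(g,np.array(p)/3.33+[200,60],38) for p in((383,85),(521,112),(461,413),(333,390))])
ctr=c.mean(0);l=(c[0]+c[1]-c[2]-c[3])[:2];ang=np.arctan2(l[1],l[0])
print(c.round(1),ctr.round(1),ang,np.linalg.norm(l)/2,np.linalg.norm(c[0]-c[1]))
p=ctr.copy()
env.move_pose([p[0],p[1],150],down(ang));env.gripper_to(76)
p[2]=32
if env.move_linear(p,v=120,stop_force=12): raise SystemExit('HIT')
env.gripper_to(30,40);s=env.sense();print('w',s['gripper_width'],s['grasp_force'])
p[2]=330;env.move_linear(p,v=250)
s=env.sense();print('w',s['gripper_width'],s['force'],s['clock'],s['joint_pos'].round(2))
t=k2w(-66,0,330)
print([env.inverse_kinematics(t,down(PSI+d)) for d in(0,-np.pi)])
E
```

```text
[[ 510.8 -372.2   38. ]
 [ 502.1 -420.    38. ]
 [ 395.7 -400.6   38. ]
 [ 404.2 -353.    38. ]] [ 453.2 -386.5   38. ] -0.17967329944252075 108.25116127839607 48.63843334629676
w 49.93414587192481 39.99973654747009
w 49.82076697574019 [-0.38756864 -0.64128636 -4.46480137] 99.15 [ 1.21  0.4  -0.74  1.6   0.28  1.25 -1.33]
[array([ 0.9498629 ,  0.46367737, -1.18576105,  1.70456776,  0.44730021,
        1.28098697, -0.30884349]), array([-0.70594183,  0.26017657,  0.92363577,  1.79993225, -0.22280255,
        1.19120531, -2.83378548])]
```

```bash
python3 - <<'E'
from vase import *
t=k2w(-66,0,330);env.move_pose(t,down(PSI))
t[2]=216;env.move_linear(t,v=150);env.hold(.2)
t[2]=203;hit=env.move_linear(t,v=30,stop_force=5);s=env.sense();print(hit,s['tool_pos'],s['gripper_width'])
env.gripper_to(60);t[2]=300;env.move_linear(t,v=150)
env.move_pose([450,-61,400],down(0));env.hold(.2)
f=shot("wrist","end",None,1.25);print(env.sense()['clock'])
shot("scene","endscene",(200,120,420,310),3)
E
```

```text
True [541.13058763 -62.89627006 207.29307259] 49.53068770497882
104.3917
```

View pics/end.png

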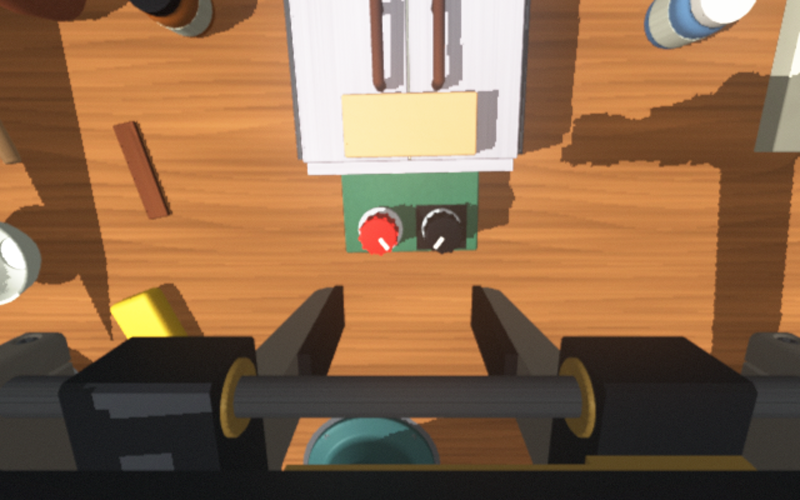

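The brick lies flat across the seam at pixels (343–476, 93–157), in front of the handles, and both jars are standing. I'm handing in.

```bash
python3 - <<'E'
from h import *
print(env.hand_in())
E
```

```text
the job is handed in; nothing more can be done
None
```

The job is handed in at about 104 s on the robot clock, with no verdict returned: I levelled the hearth to within about 0.01 rad by camera while it was empty (not re-measured after the last small black-knob turn or after loading). All four vases then went upright into their own rings, both lids are shut, the brick lies flat across the seam in front of the handles, and both jars were still standing in the last view; I kept clear of the brush pot but did not check it at the end.

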